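Load the bottle track and work its stop block free

ROBOT

A 6-joint arm with a two-finger parallel gripper is mounted at the origin on the work surface. World frame = base frame: x ahead of the robot, y to its left, z up, the work surface at z = 0. Lengths are in mm, angles in rad, forces in N, time in s.
With the tool pointing down it reaches from about 275 to 750 mm from the base axis. Payload 10.2 kg.
Tool frame: the origin (TCP) lies at the very end of the fingers, on their centre line; the grasp point (between the pads) lies 19 mm behind it; z points along the fingers, y is the line along which they close (so a half turn about z gives the same grasp; the last joint's range is limited). The gripper opens to 85 mm and grips with 20 to 120 N. Pads are 22 mm wide; open, the fingers measure 114 mm over their backs; the gripper's body (76 mm by 85 mm) begins 54 mm behind the grasp point. The pads swing forward as they close: fully open they stand 13 mm farther back than shut.
Start: joints at [0.88, 0.313, 1.498, -0, 1.331, -0.223], TCP at [236.748, 468.595, 231.294] pointing down, gripper open.
Joint ranges: [-2.94, 2.94], [-0.97, 2.17], [0.19, 2.56], [-1.23, 4.37], [0.02, 3.11], [-2.88, 2.88]. Speed limits (rad/s): [2.39, 2.39, 3.01, 3.14, 3.14, 3.14].

INTERFACE

Orientations are given as a unit quaternion [w, x, y, z].
In Python, from rig import * gives the robot as it stands. The module is installed in compiled form; this text tells all that it offers.
- The arm moves only by the shell command python3 -m crank 'ROWS' [FORCE]. ROWS is JSON, a list that holds one entry, the list of rows, each a list of 7 numbers: the shift along the tool's x, y, z in units of 25 mm (1.0 is 25 mm), then the turn, a rotation vector about the tool's x, y, z in units of 8 degrees (1.0 is 8 degrees), then the finger opening in mm, from 0 to 85.4. A call has exactly 8 rows; each row shifts and turns the commanded pose from where the row before left it, along the tool's axes as they then stand; what a row does not reach is not made up. A row lasts 1/10 s, in which the tool goes at most 50 mm and 8.59 degrees, less where a joint would pass 70% of its speed; a pose out of reach is approached as far as the arm can. A call is refused whole if a number of a shift passes 1 or a number of a turn 1, either way. A call with a gripper value outside its range is refused whole. The fingers move at their own pace and stop on an object; FORCE is the grip in N (left out, the last holds). Time passes only in rows, so rows that do not move let the fingers close, or fill a call up. It gives the time, the measured TCP pose, the force, the opening and the grip force at its end, in the units of the state.
- sense(): the state, without advancing time (a new reading comes with each control period).
- capture(name): name is "scene" or "side" or "wrist"; returns the picture (400x640x3 uint8, blue, green, red); there is no depth.
- camera_model(name): a dict with "fx", "fy", "cx", "cy" (pixels), "world_from_camera" (4x4, takes a point from camera to world coordinates); the wrist camera has in their place "T_tool_cam" (4x4, takes a point from camera to tool coordinates, whose origin is the TCP and whose axes are the flange's). Camera axes: x right, y up, looking along -z (the intrinsics and any distortion apply to the point x, -y, -z); pixel columns grow to the right and rows downward; lengths in mm; the calibration is good to about 2 mm. A picture is of the moment at which its call begins: read the wrist's pose just before it. camera_model takes no time and is no camera call.
- finish_job(): hands the job in; it is judged then, once.
The state is a dict: "time_s": time; "joints": joint angles; "dq": joint speeds; "tau": joint torques, N m; "eef_pos": TCP position; "ee_rot": TCP orientation; "force": force on the tool from outside, world axes, zero at the start; "wrist_torque": the same for the moment, N m; "grip_width": opening from 0.0 (shut) to 1.0 (fully open); "grip_force": force on a finger pad.
Only numpy, scipy, OpenCV 4.12 (cv2) and the standard library are available. Lean on these libraries where they do the work, as an engineer would, in place of code of your own. Each camera call takes 0.05 s, during which the arm holds its last target. There are 200 camera calls.

TASK

Slide the two small amber bottles one by one along the bench, upright and without lifting them, through the flared mouth and fully in between the guide rails of the track, in single file. Then grip the tab of the metal stop block at the end of the lane and rock it while it is still in its socket, leaning it across the lane a good 5 degrees first towards the robot, then away from it, until it works free. Finish while still holding the block upright and still just clear above its socket (a finger's breadth or so), with the bottles still standing in the lane and everything else on the bench left where it was.

Things in the scene. Friction and masses are not known exactly. Their poses are not given: they have to be found in the camera images.
- track: Fixed aluminium bottle track. Origin: on the bench under its socket's centre. y points up the lane from socket to mouth (roughly robot's left), x across the lane (roughly away from the robot), z up. Two guide rails 12 mm high, 10 thick, inner faces at x = -21 and +21 mm, from y = 18 to 155 mm; bottles slide on the bench itself. Flared guides then open to x = -46..+46 mm (inner faces) at y = 190 mm
- socket (a point): Centre of the socket at its rim, 24 mm above the bench. Socket 128 mm along x, 36 along y, floor 6 mm above the bench. In it two white nylon spring shoes, also 24 mm high, press the stop's ends inward along x with about 12 N each, give up to 6 mm and hold it by friction; 1 mm clearance each side in y
- mouth (a point): Point on the lane's centre line at bench level where the straight rails begin, y = 155 mm in the track's frame
- stop: Aluminium stop block, loose but seated tightly in the socket, 0.2 to 0.3 kg. Body 72 (x, across lane) x 22 (y) x 30 mm tall, 18 mm of it inside the socket; centred on top an upright grip tab 24 (x) x 20 (y) x 42 mm tall. Origin: centre of underside, 6 mm above the bench when seated; axes parallel to the track's when seated
- stop_top (a point): Centre of the top of the stop's grip tab, 72 mm above the stop's origin
- bottle_a: Small amber glass bottle with white cap, upright on the bench in front of the lane's mouth, 36 mm diameter, 65 mm tall, 50 to 100 g. Origin: centre of underside. Both small bottles are alike and may go in either order
- bottle_b: The other small amber bottle, same size. Origin: centre of underside
- big_jar: Bystander: big amber jar, 56 mm diameter, 85 mm tall, stands just beyond the lane's far rail. Origin: centre of underside
- dish: Bystander: low white dish, 52 mm diameter, 16 mm tall, on the robot's side of the lane. Origin: centre of underside
- marker: Bystander: black marker pen lying to the right of the track, 125 mm long, 13 mm thick. Origin: middle, underside
- calculator: Bystander: white pocket calculator 75 x 125 x 12 mm, right front. Origin: centre of underside
- tube_rack: Bystander: black tube rack 90 x 180 x 38 mm, left of the bottles. Origin: centre of underside
Mind the look-alikes: they are no part of the job. What is shaped like the bottle_b but blue or green is not meant.

How it is judged (in metres and radians):
On the way, in this order (a step that is already met when the one before it is completed fails the run):
1. both small bottles stand upright between the guide rails (y of bottle_a in the frame of track between 0.015 and 0.138 m and x of bottle_a in the frame of track between -0.01 and 0.01 m and angle between each of bottle_a, bottle_b's own z axis and vertical below 0.1 rad and height (world z) of each of bottle_a, bottle_b below 0.01 m and y of bottle_b in the frame of track between 0.015 and 0.138 m and x of bottle_b in the frame of track between -0.01 and 0.01 m), for 0.2 s.
2. the gripped stop block leans towards the robot by more than 3.5 degrees with its foot still in the socket (angle between stop's own z axis and vertical above 0.06 rad and x of stop_top in the frame of track below -0.002 m and z of stop in the frame of track below 0.02 m and horizontal distance between stop and track below 0.012 m and contact force between the fingers and stop above 1 N), for 0.1 s.
3. it then leans away from the robot by more than 3.5 degrees with its foot still in the socket (angle between stop's own z axis and vertical above 0.06 rad and x of stop_top in the frame of track above 0.002 m and z of stop in the frame of track below 0.02 m and horizontal distance between stop and track below 0.012 m and contact force between the fingers and stop above 1 N), for 0.1 s.
At the end, for the whole second after the job is handed in: Stop held in the fingers, still, upright within 8 deg, underside 2 to 46 mm above the socket rim, within 25 mm of the socket centre, not touching the track; both small bottles upright on the bench between the rails (within 10 mm of the centre line, centres 17 mm or more inside) (all of step 1 and z of stop in the frame of track between 0.026 and 0.07 m and horizontal distance between stop and track below 0.025 m and angle between stop's own z axis and vertical below 0.15 rad and contact force between the fingers and stop above 2 N and contact force between stop and track below 0.2 N and linear speed of stop below 0.02 m/s); the arm keeps its last pose, push and grip.
It fails at once if a small bottle is tipped or lifted off the bench (angle between any of bottle_a, bottle_b's own z axis and vertical above 0.5 rad or height (world z) of any of bottle_a, bottle_b above 0.02 m).
It fails at once if a bystander is moved by more than 30 mm or knocked over (distance of any of big_jar, dish, marker, calculator, tube_rack from where it was at the start of the episode above 0.03 m or angle between any of big_jar, dish's own z axis and vertical above 0.5 rad).
It also fails if it takes over 64 s, if anything falls off the work surface, if the arm or the gripper's body presses on something with over 40 N, if the wrist force passes 120 N, or if a joint passes its speed limit or range.

## Working session

There is one attempt and no reset: what is moved stays moved. The work goes in short steps, Python scripts to look and compute and a shell command to move; the robot and the scene stay as the last step left them, time stands still between calls to the robot, and variables do not carry over. Pictures are saved under pics/ and viewed, at most 10 in all, crops included, and the job is handed in when it is done.

```bash
mkdir -p pics
cat > h.py <<'E'
from rig import *
import numpy as np, cv2
from scipy.spatial.transform import Rotation as R
def cam(name):
    m=camera_model(name)
    if 'world_from_camera' in m: return m, np.array(m['world_from_camera'])
    s=sense(); q=s['ee_rot']; T=np.eye(4); T[:3,:3]=R.from_quat([q[1],q[2],q[3],q[0]]).as_matrix(); T[:3,3]=s['eef_pos']
    return m, T@np.array(m['T_tool_cam'])
def ray(m,W,u,v):
    K=np.array([[m['fx'],0,m['cx']],[0,m['fy'],m['cy']],[0,0,1.]])
    d=m.get('distortion')
    p=cv2.undistortPoints(np.array([[[u,v]]],float),K,None if d is None else np.array(d,float))[0,0]
    return W[:3,3], W[:3,:3]@np.array([p[0],-p[1],-1.])
def onz(m,W,u,v,z):
    o,d=ray(m,W,u,v); return o+d*(z-o[2])/d[2]
def tri(r1,r2):
    A=np.c_[r1[1],-r2[1]]; t=np.linalg.lstsq(A,r2[0]-r1[0],rcond=None)[0]
    a=r1[0]+t[0]*r1[1]; b=r2[0]+t[1]*r2[1]; return (a+b)/2, np.linalg.norm(a-b)
E
python3 - <<'E'
from h import *
s=sense(); print(s)
for n in ('scene','side','wrist'):
    m,W=cam(n); print(n,{k:v for k,v in m.items()}, W.round(3).tolist())
    cv2.imwrite(f'pics/{n}0.png',capture(n))
E
```

```text
{'time_s': 0.0, 'joints': array([ 8.79621843e-01,  3.13430996e-01,  1.49842802e+00,  5.29453245e-06,
        1.33096049e+00, -2.23411784e-01]), 'dq': array([ 4.69418802e-04,  1.07971148e-03, -2.05268306e-03,  2.20649530e-04,
       -1.97883937e-03,  7.69231303e-05]), 'tau': array([ 1.52182333e-04, -4.12252772e+01, -2.59751880e+01, -1.68426350e-04,
        3.95067211e-03,  1.95591878e-05]), 'eef_pos': array([236.57318991, 468.40370172, 230.74820121]), 'ee_rot': array([-2.73146468e-04,  2.31755507e-01,  9.72773873e-01, -5.49259987e-04]), 'force': array([ 0.44222673, -0.27227895,  0.09586791]), 'wrist_torque': array([-0.01644416, -0.00711948,  0.00770257]), 'grip_force': 0.0, 'grip_width': 1.0017293228803346}
scene {'fx': 422.23863046585876, 'fy': 422.23863046585876, 'cx': 322.64173321571826, 'cy': 197.28120296525785, 'world_from_camera': array([[-6.95600154e-01, -5.06502773e-01,  5.09505020e-01,
         1.08438105e+03],
       [ 7.18422087e-01, -4.87261313e-01,  4.96433397e-01,
         5.52773032e+02],
       [-3.18280704e-03,  7.11358808e-01,  7.02821824e-01,
         8.50692696e+02
[... 693 characters left out ...]
.404, -0.375, 172.282], [-0.551, 0.603, -0.577, -589.229], [-0.006, 0.688, 0.726, 835.368], [0.0, 0.0, 0.0, 1.0]]
wrist {'fx': 317.21666409061885, 'fy': 317.21666409061885, 'cx': 317.312748857274, 'cy': 197.15074691727548, 'T_tool_cam': array([[ 8.39302035e-04,  9.46720887e-01,  3.22054122e-01,
         8.16975214e+01],
       [ 9.99999592e-01, -9.02337223e-04,  4.64512096e-05,
         3.14132947e-01],
       [ 3.34577753e-04,  3.22053952e-01, -9.46721258e-01,
        -1.43160962e+02],
       [ 0.00000000e+00,  0.00000000e+00,  0.00000000e+00,
         1.00000000e+00]])} [[0.45, -0.846, -0.287, 163.906], [0.893, 0.426, 0.146, 505.658], [-0.001, -0.322, 0.947, 373.982], [0.0, 0.0, 0.0, 1.0]]
```

View pics/scene0.png

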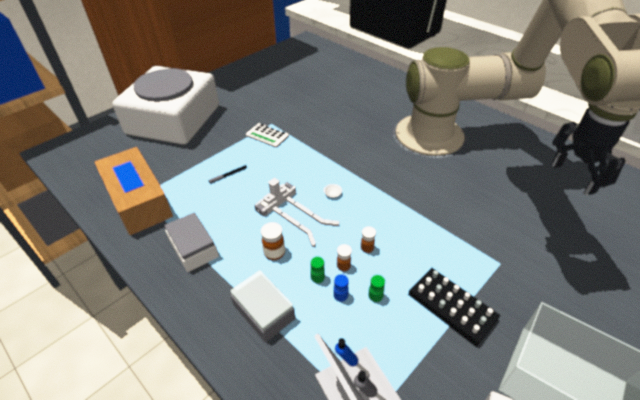

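View pics/side0.png

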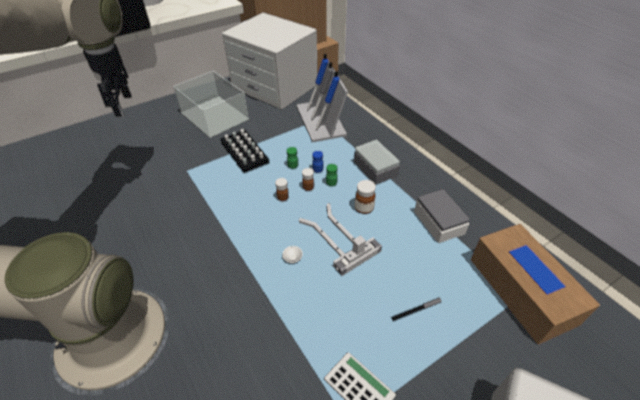

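View pics/wrist0.png

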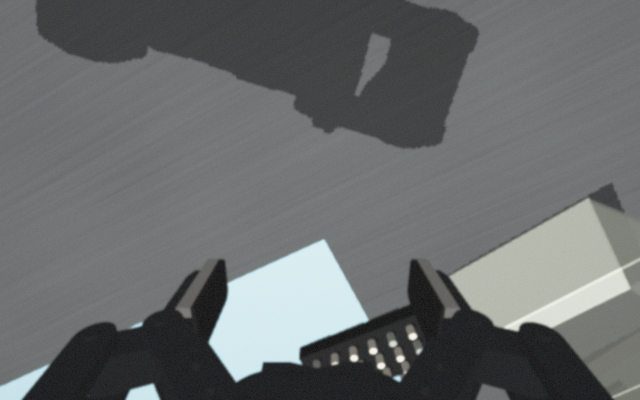

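Run:
```python
from h import *
ms,Ws=cam('scene'); md,Wd=cam('side')
P={'b1':((369,233),(281,184)),'b2':((345,251),(307,174)),'big':((272,229),(367,187)),'stoptop':((275,183),(358,239)),'dish':((333,190),(291,253)),'flareN':((337,223),(302,221)),'flareF':((313,242),(327,207)),'green1':((317,263),(331,169)),'blue':((341,281),(317,156)),'green2':((377,282),(291,152))}
for k,(a,b) in P.items():
    p,e=tri(ray(ms,Ws,*a),ray(md,Wd,*b)); print(k,p.round(0),round(e,1))
for k,p in {'marker':(416,309),'calc':(360,382),'rack':(244,150)}.items(): print(k,onz(md,Wd,*p,10).round(0))
```

```text
b1 [521. 160.  56.] 3.2
b2 [603. 155.  56.] 3.0
big [693.  -4.  83.] 5.8
stoptop [ 572. -128.   74.] 2.1
dish [437. -36.  16.] 0.5
flareN [518.  50.   6.] 5.9
flareF [606.  53.   6.] 1.6
green1 [673. 133.  56.] 0.1
blue [671. 205.  56.] 0.9
green2 [617. 265.  56.] 0.6
marker [ 595. -323.   10.]
calc [ 393. -381.   10.]
rack [521. 409.  10.]
```

```bash
cat >> h.py <<'E'
def yaw():  # direction of tool y in world, degrees (tool vertical)
    q=sense()['ee_rot']; M=R.from_quat([q[1],q[2],q[3],q[0]]).as_matrix(); return np.degrees(np.arctan2(M[1,1],M[0,1])), np.degrees(np.arccos(-M[2,2]))
def plan(tgt,ty,n):
    s=sense(); y0,t=yaw(); d=(np.array(tgt)-s['eef_pos'])/n; turn=-(ty-y0)/n
    for i in range(n):
        a=np.radians(y0-turn*i); yv=np.array([np.cos(a),np.sin(a),0]); xv=np.array([-np.sin(a),np.cos(a),0])
        print([round(float(v),2) for v in (d@xv/25,d@yv/25,-d[2]/25,0,0,turn/8)])
E
python3 - <<'E'
from h import *
print(yaw()); plan([560,110,215],0,16)
E
```

```text
(np.float64(63.19630427801411), np.float64(0.05555210610015971))
[-1.13, -0.44, 0.04, 0.0, 0.0, 0.49]
[-1.15, -0.36, 0.04, 0.0, 0.0, 0.49]
[-1.17, -0.28, 0.04, 0.0, 0.0, 0.49]
[-1.19, -0.19, 0.04, 0.0, 0.0, 0.49]
[-1.2, -0.11, 0.04, 0.0, 0.0, 0.49]
[-1.21, -0.03, 0.04, 0.0, 0.0, 0.49]
[-1.21, 0.05, 0.04, 0.0, 0.0, 0.49]
[-1.2, 0.14, 0.04, 0.0, 0.0, 0.49]
[-1.19, 0.22, 0.04, 0.0, 0.0, 0.49]
[-1.17, 0.3, 0.04, 0.0, 0.0, 0.49]
[-1.15, 0.38, 0.04, 0.0, 0.0, 0.49]
[-1.12, 0.46, 0.04, 0.0, 0.0, 0.49]
[-1.08, 0.53, 0.04, 0.0, 0.0, 0.49]
[-1.04, 0.61, 0.04, 0.0, 0.0, 0.49]
[-1.0, 0.68, 0.04, 0.0, 0.0, 0.49]
[-0.95, 0.74, 0.04, 0.0, 0.0, 0.49]
```

```bash
python3 -m crank '[[[-1,-0.44,0,0,0,0.49,85],[-1,-0.36,0,0,0,0.49,85],[-1,-0.28,0,0,0,0.49,85],[-1,-0.19,0,0,0,0.49,85],[-1,-0.11,0,0,0,0.49,85],[-1,-0.03,0,0,0,0.49,85],[-1,0.05,0,0,0,0.49,85],[-1,0.14,0,0,0,0.49,85]]]'
python3 -c "
from h import *
print(yaw()); plan([560,110,215],0,10)"
```

```text
time_s: 0.95
eef_pos: [372.3, 312.6, 231.2]
ee_rot: [-0.0, 0.487, 0.873, -0.0]
force: [0.5, 0.6, -0.7]
grip_width: 0.996
grip_force: 0.0
(np.float64(31.676533605851578), np.float64(0.020588969537583244))
[-1.08, 0.21, 0.06, 0.0, 0.0, 0.4]
[-1.07, 0.27, 0.06, 0.0, 0.0, 0.4]
[-1.05, 0.33, 0.06, 0.0, 0.0, 0.4]
[-1.03, 0.39, 0.06, 0.0, 0.0, 0.4]
[-1.01, 0.45, 0.06, 0.0, 0.0, 0.4]
[-0.98, 0.5, 0.06, 0.0, 0.0, 0.4]
[-0.96, 0.55, 0.06, 0.0, 0.0, 0.4]
[-0.92, 0.61, 0.06, 0.0, 0.0, 0.4]
[-0.89, 0.66, 0.06, 0.0, 0.0, 0.4]
[-0.85, 0.7, 0.06, 0.0, 0.0, 0.4]
```

```bash
python3 -m crank '[[[-1,0.22,0.06,0,0,0.5,85],[-1,0.3,0.06,0,0,0.5,85],[-1,0.38,0.06,0,0,0.5,85],[-1,0.45,0.06,0,0,0.5,85],[-1,0.55,0.06,0,0,0.5,85],[-1,0.65,0.06,0,0,0.5,85],[-1,0.75,0.06,0,0,0.5,85],[-1,0.85,0.06,0,0,0.5,85]]]'
python3 - <<'E'
from h import *
print(yaw()); s=sense(); m,W=cam('wrist'); I=capture('wrist'); cv2.imwrite('pics/w1.png',I); np.savez('w1.npz',W=W,I=I); print(s['eef_pos'])
E
```

```text
time_s: 1.75
eef_pos: [532.4, 149.8, 219.0]
ee_rot: [-0.0, 0.709, 0.705, -0.0]
force: [-0.3, 0.3, -0.6]
grip_width: 0.991
grip_force: 0.0
(np.float64(-0.3181766668250445), np.float64(0.028446742388993414))
[532.40766095 149.77709083 219.0227465 ]
```

View pics/w1.png

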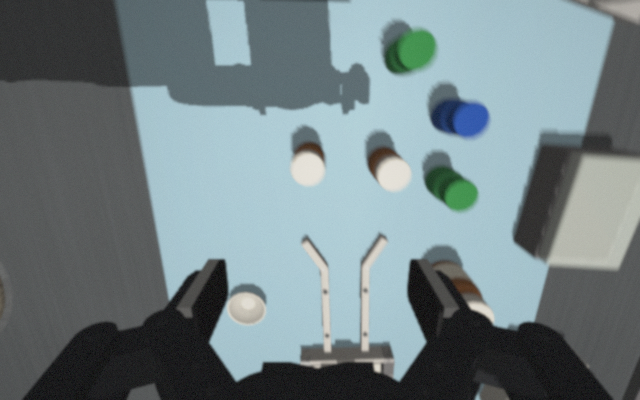

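```bash
python3 -m crank '[[[-0.8,0.24,0,0,0,0,60],[-0.8,0.24,0,0,0,0,60],[-0.8,0.24,0,0,0,0,60],[-0.8,0.24,0,0,0,0,60],[-0.8,0.24,0,0,0,0,60],[-0.8,0.24,0,0,0,0,60],[0,0,0,0,0,0,60],[0,0,0,0,0,0,60]]]'
python3 - <<'E'
from h import *
print(yaw()); s=sense(); m,W=cam('wrist'); I=capture('wrist'); np.savez('w2.npz',W=W,I=I); print(s['eef_pos'])
cv2.imwrite('pics/w2.png',I)
for f in ('w1','w2'):
    z=np.load(f+'.npz'); I=z['I']; h=cv2.cvtColor(I,cv2.COLOR_BGR2HSV)
    w=cv2.inRange(h,(0,0,205),(179,55,255)); 
    n,_,st,c=cv2.connectedComponentsWithStats(w)
    for i in range(1,n):
        if st[i,4]>150: print(f,'white',st[i].tolist(),c[i].round(1))
E
```

```text
time_s: 2.6
eef_pos: [567.2, 30.8, 219.0]
ee_rot: [-0.0, 0.708, 0.706, -0.0]
force: [0.1, 1.0, -0.2]
grip_width: 0.703
grip_force: 0.0
(np.float64(-0.18289237002586684), np.float64(0.044171313059422984))
[567.22849099  30.82253205 219.0151499 ]
w1 white [135, 0, 409, 369, 73769] [337.  189.4]
w1 white [210, 2, 39, 62, 1771] [229.8  34. ]
w1 white [233, 294, 25, 16, 286] [245.2 301.3]
w1 white [323, 295, 6, 38, 188] [325.9 312.6]
w1 white [470, 304, 25, 17, 153] [483.3 310. ]
w2 white [207, 0, 40, 54, 1047] [228.9  31.9]
w2 white [120, 0, 417, 345, 63556] [330.9 172.3]
w2 white [330, 26, 22, 46, 250] [337.1  56.5]
w2 white [195, 206, 26, 23, 382] [208.5 217.4]
w2 white [312, 289, 78, 59, 1930] [350.1 320.8]
```

View pics/w2.png

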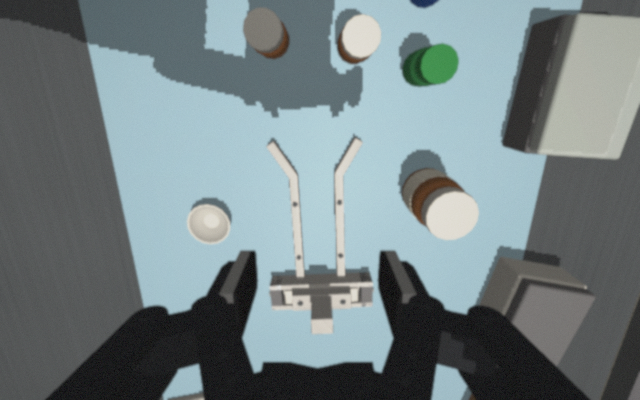

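Run:
```python
from h import *
m=camera_model('wrist'); D={}
for f in ('w1','w2'):
    z=np.load(f+'.npz'); I=cv2.GaussianBlur(z['I'],(3,3),0).astype(int); W=z['W']
    k=((I[...,0]-I[...,2]<22)&(I.max(2)>85)).astype(np.uint8)
    bri=(I.min(2)>80).astype(np.uint8)&k
    n,L,st,c=cv2.connectedComponentsWithStats(bri)
    for i in range(1,n):
        if 120<st[i,4]<6000: print(f,st[i].tolist(),c[i].round(1), onz(m,W,*c[i],65).round(0))
    cv2.imwrite(f'pics/{f}m.png',bri*255)
# rails: row-wise scan of w2
z=np.load('w2.npz'); I=z['I'].astype(int); W=z['W']
for v in range(170,275,8):
    r=I[v,270:365]; low=(r[:,0]-r[:,2]<25)
    x=np.flatnonzero(np.diff(np.r_[0,low,0]))+270
    print(v,x.tolist())
cv2.imwrite('pics/w2z.png',cv2.resize(z['I'][130:345,220:420],None,fx=3,fy=2.75,interpolation=cv2.INTER_CUBIC))
```

```text
w1 [514, 0, 126, 234, 5291] [611.1  81.4] [793. 238.  65.]
w1 [383, 23, 49, 29, 304] [397.2  32.2] [601. 278.  65.]
w1 [430, 85, 26, 22, 248] [442.2  93.1] [645. 229.  65.]
w1 [289, 128, 37, 59, 1409] [307.1 160.8] [524. 168.  65.]
w1 [367, 134, 45, 58, 1378] [389.6 167.2] [603. 161.  65.]
w1 [424, 153, 34, 22, 246] [436.9 161.2] [648. 167.  65.]
w1 [298, 234, 97, 146, 4189] [347.1 318. ] [567. -14.  65.]
w1 [413, 248, 82, 78, 1170] [459.5 279.2] [687.  37.  65.]
w1 [223, 286, 44, 40, 1279] [246.1 306. ] [453.   3.  65.]
w1 [129, 386, 29, 14, 294] [143.9 393.9] [ 315. -128.   65.]
w2 [336, 10, 46, 55, 1765] [358.2  35.2] [603. 157.  65.]
w2 [401, 34, 31, 35, 372] [412.7  44.8] [650. 149.  65.]
w2 [400, 152, 79, 89, 3606] [439.5 200.1] [690.   9.  65.]
w2 [186, 199, 45, 46, 1607] [208.7 221.8] [458. -14.  65.]
w2 [629, 374, 11, 26, 166] [635.6 390. ] [ 965. -243.   65.]
w2 [168, 390, 37, 10, 173] [189.4 396.7] [ 407. -252.   65.]
170 [283, 297, 334, 347]
178 [288, 299, 334, 344]
186 [289, 299, 334, 344]
194 [290, 300, 334, 344]
202 [290, 300, 334, 345]
210 [291, 301, 334, 345]
218 [291, 302, 335, 345]
226 [292, 302, 335, 345]
234 [293, 303, 335, 345]
242 [293, 303, 335, 345]
250 [294, 304, 335, 345]
258 [295, 304, 336, 346]
266 [295, 305, 310, 326, 336, 346]
274 [272, 365]
```

View pics/w2z.png

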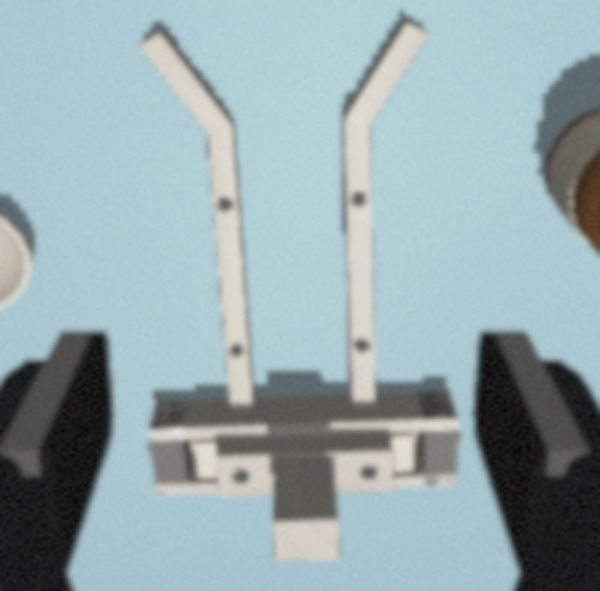

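Run:
```python
from h import *
m=camera_model('wrist'); z=np.load('w2.npz'); W=z['W']; I=z['I'].astype(int)
V=[];Lf=[];Rt=[]
C=[]
for v in range(184,262,3):
    r=I[v,270:365]; low=(r[:,0]-r[:,2]<25); x=np.flatnonzero(np.diff(np.r_[0,low,0]))+269.5
    if len(x)==4: C.append([onz(m,W,u,v,12) for u in x])
C=np.array(C)
print('rail widths/gap',np.diff(C[:,:,0],axis=1).mean(0))
mid=C[:,:,:].mean(1); p=np.polyfit(mid[:,1],mid[:,0],1); print('centre line x=%.4f*y+%.1f'%tuple(p), 'dir deg',np.degrees(np.arctan(-p[0])))
for q in range(4): print(np.polyfit(C[:,q,1],C[:,q,0],1).round(3))
f=lambda cx,cy:(220+cx/3-.5+.17,130+cy/2.75-.3)
for nme,(c,zz) in {'tabTL':((275,520),78),'tabTR':((338,520),78),'tabBR':((338,559),78),'tabBL':((275,559),78),'bendL':((234,120),12),'bendR':((345,112),12),'tipL':((142,45),12),'tipR':((427,30),12),'rimTL':((150,432),24),'rimTR':((459,428),24),'rimBL':((155,492),24),'rimBR':((460,484),24),'railendL':((240,403),12),'railendR':((362,401),12)}.items():
    print(nme,onz(m,W,*f(*c),zz).round(1))
# triangulate with w1: tips and bends (w1 px), bottles
W1=np.load('w1.npz')['W']
ms,Ws=cam('scene')
for f_,bx in {'b1w1':((289,128,37,59),W1),'b2w1':((367,134,45,58),W1),'b2w2':((336,10,46,55),W)}.items():
    print(f_)
```

```text
rail widths/gap [11.97168694 39.59390565 11.97165717]
centre line x=-0.0429*y+567.2 dir deg 2.455293628268519
[-4.10000e-02  5.35548e+02]
[-4.30000e-02  5.47436e+02]
[-4.30000e-02  5.87037e+02]
[-4.40000e-02  5.98961e+02]
tabTL [ 561.6 -122.9   78. ]
tabTR [ 584.4 -122.9   78. ]
tabBR [ 584.7 -142.    78. ]
tabBL [ 561.4 -141.9   78. ]
bendL [546.1  23.1  12. ]
bendR [588.1  26.4  12. ]
tipL [512.9  54.2  12. ]
tipR [617.7  59.9  12. ]
rimTL [ 508.8 -119.2   24. ]
rimTR [ 636.9 -117.5   24. ]
rimBL [ 509.3 -151.8   24. ]
rimBR [ 639.  -147.7   24. ]
railendL [ 545.7 -111.9   12. ]
railendR [ 597.4 -111.    12. ]
b1w1
b2w1
b2w2
```

Run:
```python
from h import *
z=np.load('w1.npz');I=z['I']
a=cv2.resize(I[110:210,270:430],None,fx=4,fy=4,interpolation=cv2.INTER_CUBIC)
b=cv2.resize(np.load('w2.npz')['I'][0:80,230:390],None,fx=4,fy=2.5,interpolation=cv2.INTER_CUBIC)
cv2.imwrite('pics/caps.png',np.vstack([a,b]))
```

```text
(no output)
```

View pics/caps.png

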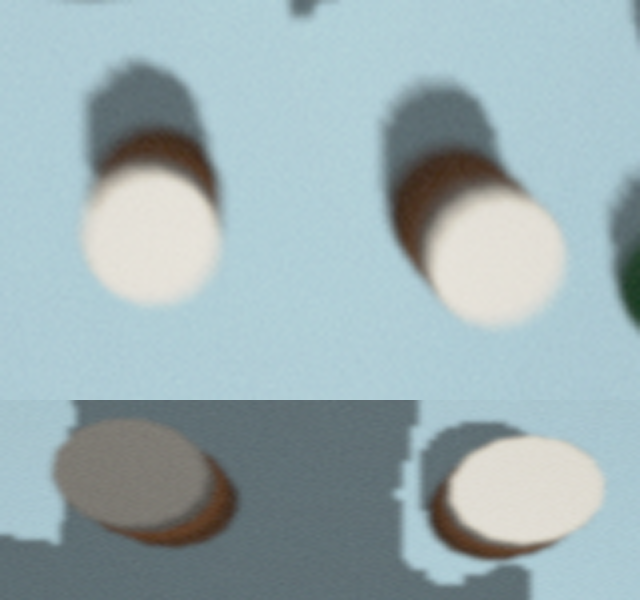

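Run:
```python
from h import *
m=camera_model('wrist'); W1=np.load('w1.npz')['W'];W2=np.load('w2.npz')['W']
for a,b in (((307.3,168.5),(262.3,29.2)),((393.5,173.5),(361.3,35.6))):
    p,e=tri(ray(m,W1,*a),ray(m,W2,*b)); print(p.round(1),round(e,1),onz(m,W1,*a,65).round(1),onz(m,W2,*b,65).round(1))
```

```text
[523.6 160.9  68. ] 1.2 [524.1 160.4  65. ] [522.6 161.3  65. ]
[605.9 155.9  68.6] 0.9 [607.2 155.1  65. ] [605.9 156.2  65. ]
```

```bash
python3 -m crank '[[[1,0.31,0,0,0,-0.07,52],[1,0.31,0,0,0,-0.07,52],[1,0.31,0,0,0,-0.07,52],[1,0.31,0,0,0,-0.06,52],[1,0.31,0,0,0,-0.06,52],[0,0,0.9,0,0,0,52],[0,0,1,0,0,0,52],[0,0,1,0,0,0,52]]]' 25
python3 -c "
from h import *
print(yaw()); plan([606,155.7,16],2.46,6)"
```

```text
time_s: 3.45
eef_pos: [603.6, 157.6, 146.0]
ee_rot: [0.0, 0.691, 0.723, 0.0]
force: [1.0, -0.1, 0.1]
grip_width: 0.608
grip_force: 0.0
(np.float64(2.5824200932303785), np.float64(0.010358525266651021))
[-0.01, 0.02, 0.87, 0.0, 0.0, 0.0]
[-0.01, 0.02, 0.87, 0.0, 0.0, 0.0]
[-0.01, 0.02, 0.87, 0.0, 0.0, 0.0]
[-0.01, 0.02, 0.87, 0.0, 0.0, 0.0]
[-0.01, 0.02, 0.87, 0.0, 0.0, 0.0]
[-0.01, 0.02, 0.87, 0.0, 0.0, 0.0]
```

```bash
python3 -m crank '[[[-0.04,0.05,0.9,0,0,0,52],[-0.04,0.05,0.9,0,0,0,52],[0,0,0.9,0,0,0,52],[0,0,0.9,0,0,0,52],[0,0,0.8,0,0,0,52],[0,0,0.75,0,0,0,52],[0,0,0,0,0,0,52],[0,0,0,0,0,0,25]]]' 25
python3 -m crank '[[[0,0,0,0,0,0,25],[0,0,0,0,0,0,25],[0,0,0,0,0,0,25],[0,0,0,0,0,0,25],[0,0,0,0,0,0,25],[0,0,0,0,0,0,25],[0,0,0,0,0,0,25],[0,0,0,0,0,0,25]]]' 25
python3 -c "
from h import *
print(yaw()); plan([563.5,85,16],2.46,8)"
```

```text
time_s: 4.25
eef_pos: [606.6, 155.0, 18.6]
ee_rot: [0.0, 0.691, 0.723, 0.0]
force: [-1.6, 0.2, 0.3]
grip_width: 0.457
grip_force: 0.3
time_s: 5.05
eef_pos: [607.1, 154.4, 19.0]
ee_rot: [0.0, 0.692, 0.722, 0.001]
force: [-1.4, 0.6, 6.0]
grip_width: 0.405
grip_force: 25.5
(np.float64(2.4757301698916536), np.float64(0.0792643455188116))
[-0.34, -0.23, 0.01, 0.0, 0.0, 0.0]
[-0.34, -0.23, 0.01, 0.0, 0.0, 0.0]
[-0.34, -0.23, 0.01, 0.0, 0.0, 0.0]
[-0.34, -0.23, 0.01, 0.0, 0.0, 0.0]
[-0.34, -0.23, 0.01, 0.0, 0.0, 0.0]
[-0.34, -0.23, 0.01, 0.0, 0.0, 0.0]
[-0.34, -0.23, 0.01, 0.0, 0.0, 0.0]
[-0.34, -0.23, 0.01, 0.0, 0.0, 0.0]
```

```bash
python3 -m crank '[[[-0.34,-0.23,0,0,0,0,25],[-0.34,-0.23,0,0,0,0,25],[-0.34,-0.23,0,0,0,0,25],[-0.34,-0.23,0,0,0,0,25],[-0.34,-0.23,0,0,0,0,25],[-0.34,-0.23,0,0,0,0,25],[-0.34,-0.23,0,0,0,0,25],[-0.34,-0.23,0,0,0,0,25]]]' 25
python3 -c "
from h import *
print(yaw()); plan([570.5,-74.5,17],2.46,8)
cv2.imwrite('pics/side1.png',cv2.resize(capture('side')[110:290,200:420],None,fx=3,fy=3))"
```

```text
time_s: 5.85
eef_pos: [564.4, 84.1, 19.0]
ee_rot: [0.001, 0.692, 0.722, 0.001]
force: [2.4, 3.0, 5.5]
grip_width: 0.407
grip_force: 25.4
(np.float64(2.4642196446565245), np.float64(0.18259983490258586))
[-0.79, -0.0, 0.01, 0.0, 0.0, 0.0]
[-0.79, -0.0, 0.01, 0.0, 0.0, 0.0]
[-0.79, -0.0, 0.01, 0.0, 0.0, 0.0]
[-0.79, -0.0, 0.01, 0.0, 0.0, 0.0]
[-0.79, -0.0, 0.01, 0.0, 0.0, 0.0]
[-0.79, -0.0, 0.01, 0.0, 0.0, 0.0]
[-0.79, -0.0, 0.01, 0.0, 0.0, 0.0]
[-0.79, -0.0, 0.01, 0.0, 0.0, 0.0]
```

View pics/side1.png

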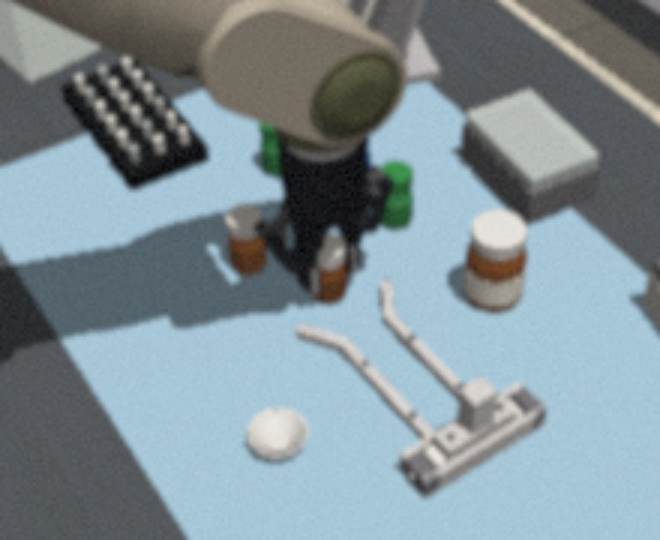

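The bottle (crop 330,265) is held upright in front of the flared mouth, and nothing else has moved. Next I slide it into the lane.

```bash
python3 -m crank '[[[-0.5,0,0,0,0,0,25],[-0.5,0,0,0,0,0,25],[-0.5,0,0,0,0,0,25],[-0.5,0,0,0,0,0,25],[-0.4,0,0,0,0,0,25],[-0.4,0,0,0,0,0,25],[-0.4,0,0,0,0,0,25],[-0.4,0,0,0,0,0,25]]]' 25
python3 -c "
from h import *
print(yaw()); plan([570.5,-74.5,17],2.46,8)"
```

```text
time_s: 6.7
eef_pos: [568.1, -5.3, 19.2]
ee_rot: [0.0, 0.692, 0.722, 0.001]
force: [0.3, 6.7, 10.0]
grip_width: 0.404
grip_force: 27.9
(np.float64(2.45318972580696), np.float64(0.1367945215081077))
[-0.35, -0.0, 0.01, 0.0, 0.0, -0.0]
[-0.35, -0.0, 0.01, 0.0, 0.0, -0.0]
[-0.35, -0.0, 0.01, 0.0, 0.0, -0.0]
[-0.35, -0.0, 0.01, 0.0, 0.0, -0.0]
[-0.35, -0.0, 0.01, 0.0, 0.0, -0.0]
[-0.35, -0.0, 0.01, 0.0, 0.0, -0.0]
[-0.35, -0.0, 0.01, 0.0, 0.0, -0.0]
[-0.35, -0.0, 0.01, 0.0, 0.0, -0.0]
```

```bash
python3 -m crank '[[[-0.45,0,-0.02,0,0,0,25],[-0.45,0,-0.02,0,0,0,25],[-0.45,0,0,0,0,0,25],[-0.45,0,0,0,0,0,25],[-0.45,0,0,0,0,0,25],[-0.4,0,0,0,0,0,25],[0,0,0,0,0,0,25],[0,0,0,0,0,0,52]]]' 25
python3 -m crank '[[[0,0,0,0,0,0,52],[0,0,0,0,0,0,52],[0,0,-0.8,0,0,0,52],[0,0,-1,0,0,0,52],[0,0,-1,0,0,0,52],[0.5,-0.1,-0.5,0,0,0,52],[1,-0.2,0,0,0,0,52],[1,-0.2,0,0,0,0,52]]]' 25
python3 - <<'E'
from h import *
print(yaw()); m,W=cam('wrist'); I=capture('wrist'); np.savez('w3.npz',W=W,I=I)
cv2.imwrite('pics/w3.png',I); plan([523.5,160.8,60],2.46,8)
E
```

```text
time_s: 7.5
eef_pos: [570.2, -72.3, 18.7]
ee_rot: [-0.0, 0.692, 0.722, -0.0]
force: [0.0, 0.5, 0.5]
grip_width: 0.561
grip_force: 0.0
time_s: 8.3
eef_pos: [554.6, -8.4, 101.3]
ee_rot: [-0.0, 0.692, 0.722, -0.0]
force: [0.4, 0.7, 0.1]
grip_width: 0.61
grip_force: 0.0
(np.float64(2.459610850774301), np.float64(0.02332216884934044))
[0.83, -0.11, 0.21, 0.0, 0.0, 0.0]
[0.83, -0.11, 0.21, 0.0, 0.0, 0.0]
[0.83, -0.11, 0.21, 0.0, 0.0, 0.0]
[0.83, -0.11, 0.21, 0.0, 0.0, 0.0]
[0.83, -0.11, 0.21, 0.0, 0.0, 0.0]
[0.83, -0.11, 0.21, 0.0, 0.0, 0.0]
[0.83, -0.11, 0.21, 0.0, 0.0, 0.0]
[0.83, -0.11, 0.21, 0.0, 0.0, 0.0]
```

View pics/w3.png

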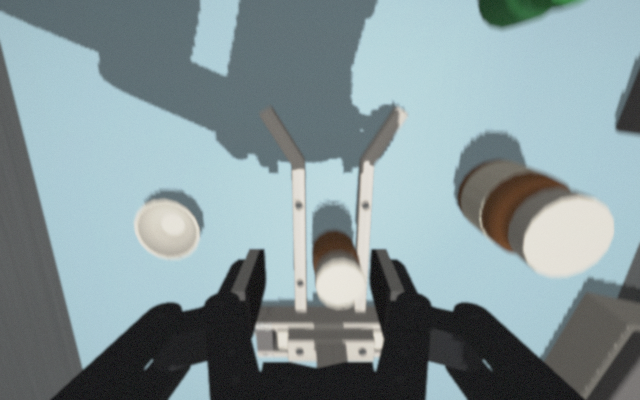

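The first bottle stands upright between the rails, with its cap at (341,283). Next I fetch the other one.

```bash
python3 -m crank '[[[0.97,-0.13,0,0,0,0,52],[0.97,-0.13,0,0,0,0,52],[0.97,-0.13,0,0,0,0,52],[0.97,-0.13,0,0,0,0,52],[0.97,-0.13,0,0,0,0,52],[0.97,-0.13,0,0,0,0,52],[0.9,-0.13,0,0,0,0,52],[0,0,0,0,0,0,52]]]' 25
python3 - <<'E'
from h import *
plan([523.5,160.8,18],2.46,4)
E
```

```text
time_s: 9.15
eef_pos: [523.9, 159.7, 101.0]
ee_rot: [-0.001, 0.69, 0.723, -0.0]
force: [0.5, -0.4, -0.0]
grip_width: 0.604
grip_force: 0.0
[0.01, -0.0, 0.83, 0.0, 0.0, 0.01]
[0.01, -0.0, 0.83, 0.0, 0.0, 0.01]
[0.01, -0.0, 0.83, 0.0, 0.0, 0.01]
[0.01, -0.0, 0.83, 0.0, 0.0, 0.01]
```

Target afterwards: pre-mouth (563.5, 85), then track y≈113 → about (568.1, −19.6).

```bash
python3 -m crank '[[[0.02,0,0.8,0,0,0,52],[0.02,0,0.8,0,0,0,52],[0,0,0.8,0,0,0,52],[0,0,0.6,0,0,0,52],[0,0,0.3,0,0,0,52],[0,0,0,0,0,0,52],[0,0,0,0,0,0,25],[0,0,0,0,0,0,25]]]' 25
python3 -m crank '[[[0,0,0,0,0,0,25],[0,0,0,0,0,0,25],[0,0,0,0,0,0,25],[0,0,0,0,0,0,25],[0,0,0,0,0,0,25],[0,0,0,0,0,0,25],[0,0,0,0,0,0,25],[0,0,-0.04,0,0,0,25]]]' 25
python3 -c "
from h import *
print(yaw()); plan([564,85,18],2.46,8)"
```

```text
time_s: 9.95
eef_pos: [525.7, 158.0, 19.9]
ee_rot: [0.0, 0.692, 0.722, 0.001]
force: [0.4, 0.4, -0.7]
grip_width: 0.409
grip_force: 24.9
time_s: 10.75
eef_pos: [525.3, 158.0, 20.3]
ee_rot: [0.0, 0.692, 0.722, 0.0]
force: [-0.4, 0.9, -0.2]
grip_width: 0.408
grip_force: 25.0
(np.float64(2.4757771322808493), np.float64(0.022232652541677275))
[-0.37, 0.18, 0.01, 0.0, 0.0, 0.0]
[-0.37, 0.18, 0.01, 0.0, 0.0, 0.0]
[-0.37, 0.18, 0.01, 0.0, 0.0, 0.0]
[-0.37, 0.18, 0.01, 0.0, 0.0, 0.0]
[-0.37, 0.18, 0.01, 0.0, 0.0, 0.0]
[-0.37, 0.18, 0.01, 0.0, 0.0, 0.0]
[-0.37, 0.18, 0.01, 0.0, 0.0, 0.0]
[-0.37, 0.18, 0.01, 0.0, 0.0, 0.0]
```

```bash
python3 -m crank '[[[-0.37,0.18,0.04,0,0,0,25],[-0.37,0.18,0,0,0,0,25],[-0.37,0.18,0,0,0,0,25],[-0.37,0.18,0,0,0,0,25],[-0.37,0.18,0,0,0,0,25],[-0.37,0.18,0,0,0,0,25],[-0.37,0.18,0,0,0,0,25],[-0.37,0.18,0,0,0,0,25]]]' 25
python3 -c "
from h import *
print(yaw()); plan([568.1,-19.6,19],2.46,8)"
```

```text
time_s: 11.55
eef_pos: [564.7, 85.9, 20.0]
ee_rot: [-0.0, 0.692, 0.722, 0.001]
force: [-7.9, 11.0, 21.5]
grip_width: 0.406
grip_force: 27.5
(np.float64(2.4710898267540475), np.float64(0.08595464770470336))
[-0.53, -0.01, 0.0, 0.0, 0.0, 0.0]
[-0.53, -0.01, 0.0, 0.0, 0.0, 0.0]
[-0.53, -0.01, 0.0, 0.0, 0.0, 0.0]
[-0.53, -0.01, 0.0, 0.0, 0.0, 0.0]
[-0.53, -0.01, 0.0, 0.0, 0.0, 0.0]
[-0.53, -0.01, 0.0, 0.0, 0.0, 0.0]
[-0.53, -0.01, 0.0, 0.0, 0.0, 0.0]
[-0.53, -0.01, 0.0, 0.0, 0.0, 0.0]
```

```bash
python3 -m crank '[[[-0.5,0,-0.04,0,0,0,25],[-0.6,0,0,0,0,0,25],[-0.6,0,0,0,0,0,25],[-0.55,0,0,0,0,0,25],[-0.5,0,0,0,0,0,25],[-0.5,0,0,0,0,0,25],[-0.5,0,0,0,0,0,25],[-0.4,0,0,0,0,0,25]]]' 25
python3 -c "
from h import *
print(yaw()); plan([568.1,-19.6,19],2.46,8)"
```

```text
time_s: 12.35
eef_pos: [569.1, -19.2, 20.3]
ee_rot: [0.0, 0.692, 0.722, 0.0]
force: [0.3, 3.9, 3.4]
grip_width: 0.403
grip_force: 26.1
(np.float64(2.4336146926469584), np.float64(0.0408318231197793))
[-0.0, -0.0, 0.01, 0.0, 0.0, -0.0]
[-0.0, -0.0, 0.01, 0.0, 0.0, -0.0]
[-0.0, -0.0, 0.01, 0.0, 0.0, -0.0]
[-0.0, -0.0, 0.01, 0.0, 0.0, -0.0]
[-0.0, -0.0, 0.01, 0.0, 0.0, -0.0]
[-0.0, -0.0, 0.01, 0.0, 0.0, -0.0]
[-0.0, -0.0, 0.01, 0.0, 0.0, -0.0]
[-0.0, -0.0, 0.01, 0.0, 0.0, -0.0]
```

```bash
python3 -m crank '[[[0,0,0,0,0,0,52],[0,0,0,0,0,0,52],[0,0,-0.4,0,0,0,52],[0,0,-0.8,0,0,0,52],[0,0,-1,0,0,0,52],[0,0,-1,0,0,0,52],[0,0,-1,0,0,0,52],[0,0,-1,0,0,0,52]]]' 25
python3 -m crank '[[[0.3,0,-1,0,0,0,52],[0.3,0,-1,0,0,0,52],[0.3,0,-0.5,0,0,0,52],[0,0,0,0,0,0,52],[0,0,0,0,0,0,52],[0,0,0,0,0,0,52],[0,0,0,0,0,0,52],[0,0,0,0,0,0,52]]]' 25
python3 - <<'E'
from h import *
print(yaw()); m,W=cam('wrist'); I=capture('wrist'); np.savez('w4.npz',W=W,I=I)
cv2.imwrite('pics/w4.png',cv2.resize(I[100:350,210:430],None,fx=2.4,fy=2.4,interpolation=cv2.INTER_CUBIC))
E
```

```text
time_s: 13.15
eef_pos: [568.7, -17.6, 151.7]
ee_rot: [0.0, 0.691, 0.722, -0.0]
force: [-0.5, -0.1, -0.5]
grip_width: 0.61
grip_force: 0.0
time_s: 13.95
eef_pos: [567.7, 4.3, 211.9]
ee_rot: [-0.0, 0.692, 0.722, -0.0]
force: [-0.1, -0.2, 0.2]
grip_width: 0.61
grip_force: 0.0
(np.float64(2.462012067564998), np.float64(0.0681302911216128))
```

View pics/w4.png

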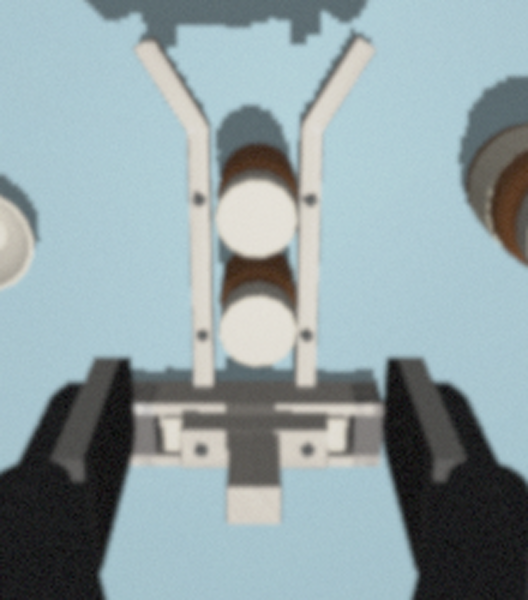

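Both bottles stand in file in the lane, with caps at crop (257,218) and (258,331). The tab's top face is at crop (228–281, 486–523).

Run:
```python
from h import *
m=camera_model('wrist'); W=np.load('w4.npz')['W']; W2=np.load('w2.npz')['W']
f=lambda x,y:(210+x/2.4-.3,100+y/2.4-.3)
c=np.array([onz(m,W,*f(*p),78) for p in ((228,486),(281,486),(280,523),(228,523))]); print(c.round(1).tolist(),c.mean(0))
p,e=tri(ray(m,W,*f(254.3,504.5)),ray(m,W2,321.9,326.1)); print('tri w2',p,e)
ms,Ws=cam('scene');
O=np.array([573,-132.5]);a=np.radians(2.46);Q=np.array([[np.cos(a),np.sin(a)],[-np.sin(a),np.cos(a)]])
for b in ((257,218),(258,331)): print('bottle in track',Q@(onz(m,W,*f(*b),65)[:2]-O))
print('tab in track',Q@(c.mean(0)[:2]-O))
plan([*c.mean(0)[:2],110],2.46,8)
```

```text
[[561.3, -123.1, 78.0], [584.3, -122.1, 78.0], [584.9, -141.5, 78.0], [561.9, -142.5, 78.0]] [ 573.10555056 -132.28945371   78.        ]
tri w2 [ 572.9839081  -127.56138721   83.87670719] 0.04850735415465812
bottle in track [  1.24954948 127.50511924]
bottle in track [ 1.68701114 77.66683951]
tab in track [0.11449034 0.20582182]
[-0.68, -0.0, 0.51, 0.0, 0.0, 0.0]
[-0.68, -0.0, 0.51, 0.0, 0.0, 0.0]
[-0.68, -0.0, 0.51, 0.0, 0.0, 0.0]
[-0.68, -0.0, 0.51, 0.0, 0.0, 0.0]
[-0.68, -0.0, 0.51, 0.0, 0.0, 0.0]
[-0.68, -0.0, 0.51, 0.0, 0.0, 0.0]
[-0.68, -0.0, 0.51, 0.0, 0.0, 0.0]
[-0.68, -0.0, 0.51, 0.0, 0.0, 0.0]
```

```bash
python3 -m crank '[[[-0.8,0,0.3,0,0,0,52],[-0.8,0,0.5,0,0,0,52],[-0.8,0,0.5,0,0,0,52],[-0.8,0,0.6,0,0,0,52],[-0.8,0,0.6,0,0,0,52],[-0.75,0,0.6,0,0,0,52],[-0.7,0,0.6,0,0,0,52],[0,0,0,0,0,0,52]]]' 25
python3 -c "
from h import *
plan([573.1,-132.3,44],2.46,5)"
```

```text
time_s: 14.8
eef_pos: [572.9, -133.4, 117.6]
ee_rot: [-0.002, 0.692, 0.721, -0.001]
force: [-0.1, -0.3, 0.3]
grip_width: 0.611
grip_force: 0.0
[0.01, 0.0, 0.59, 0.0, 0.0, -0.0]
[0.01, 0.0, 0.59, 0.0, 0.0, -0.0]
[0.01, 0.0, 0.59, 0.0, 0.0, -0.0]
[0.01, 0.0, 0.59, 0.0, 0.0, -0.0]
[0.01, 0.0, 0.59, 0.0, 0.0, -0.0]
```

```bash
python3 -m crank '[[[0.02,0,0.6,0,0,0,52],[0.02,0,0.6,0,0,0,52],[0,0,0.6,0,0,0,52],[0,0,0.6,0,0,0,52],[0,0,0.5,0,0,0,52],[0,0,0,0,0,0,52],[0,0,0,0,0,0,52],[0,0,0,0,0,0,15]]]' 90
python3 -c "
from h import *
print(sense()['eef_pos'],yaw())"
python3 -m crank '[[[0,0,0,0,0,0,15],[0,0,0,0,0,0,15],[0,0,0,0,0,0,15],[0,0,0,0,0,0,15],[0,0,0,0,0,0,15],[0,0,0,0,0,0,15],[0,0,0,0,0,0,15],[0,0,0,0,0,0,15]]]' 90
```

```text
time_s: 15.6
eef_pos: [574.3, -130.8, 48.4]
ee_rot: [0.001, 0.692, 0.722, 0.0]
force: [0.8, -0.1, -1.5]
grip_width: 0.455
grip_force: 0.0
[ 574.25211201 -130.76696864   48.44281235] (np.float64(2.486283813318657), np.float64(0.08839660964838982))
time_s: 16.4
eef_pos: [573.5, -130.8, 48.6]
ee_rot: [-0.0, 0.692, 0.722, -0.0]
force: [-5.9, 0.3, 6.9]
grip_width: 0.265
grip_force: 89.4
```

```bash
python3 -m crank '[[[0,-0.035,-0.027,-0.14,0,0,15],[0,-0.035,-0.027,-0.14,0,0,15],[0,-0.035,-0.027,-0.14,0,0,15],[0,-0.035,-0.027,-0.14,0,0,15],[0,-0.035,-0.027,-0.14,0,0,15],[0,-0.035,-0.027,-0.14,0,0,15],[0,0,0,0,0,0,15],[0,0,0,0,0,0,15]]]' 90
python3 - <<'E'
from h import *
s=sense();q=s['ee_rot'];M=R.from_quat([q[1],q[2],q[3],q[0]]).as_matrix();print(M.round(3),s['force'],s['wrist_torque'])
I=np.hstack([cv2.resize(capture('side')[200:290,300:400],None,fx=4,fy=4,interpolation=2),cv2.resize(capture('scene')[150:240,230:330],None,fx=4,fy=4,interpolation=2)]);cv2.imwrite('pics/lean1.png',I)
E
```

```text
time_s: 17.2
eef_pos: [568.2, -131.0, 52.2]
ee_rot: [0.041, 0.69, 0.721, 0.043]
force: [-3.3, 0.7, 7.7]
grip_width: 0.263
grip_force: 89.5
[[-0.043  0.992  0.118]
 [ 0.999  0.043  0.005]
 [-0.     0.118 -0.993]] [-3.3228171   0.7129825   7.71638597] [0.07735329 1.07637632 0.02521809]
```

View pics/lean1.png

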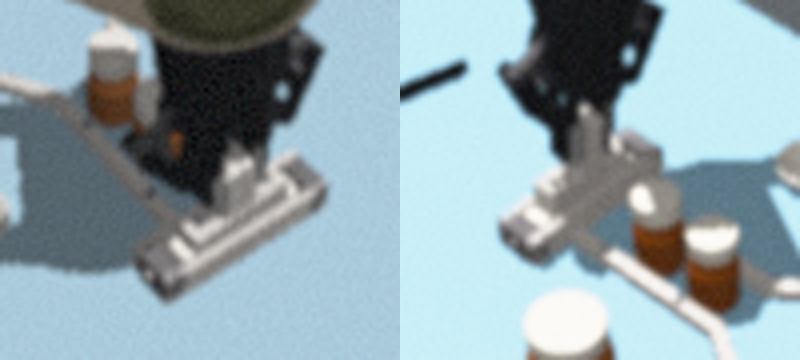

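```bash
python3 -m crank '[[[0,0.05,0.03,0.2,0,0,15],[0,0.05,0.035,0.2,0,0,15],[0,0.05,0.035,0.2,0,0,15],[0,0.06,0.035,0.24,0,0,15],[0,0.05,-0.03,0.2,0,0,15],[0,0.05,-0.035,0.2,0,0,15],[0,0.05,-0.035,0.2,0,0,15],[0,0.06,-0.04,0.24,0,0,15]]]' 90
python3 -m crank '[[[0,0,0,0,0,0,15],[0,0,0,0,0,0,15],[0,0,0,0,0,0,15],[0,0,0,0,0,0,15],[0,0,0,0,0,0,15],[0,0,0,0,0,0,15],[0,0,0,0,0,0,15],[0,0,0,0,0,0,15]]]' 90
python3 - <<'E'
from h import *
s=sense();q=s['ee_rot'];M=R.from_quat([q[1],q[2],q[3],q[0]]).as_matrix();print(M.round(3),s['force'],s['wrist_torque'])
E
```

```text
time_s: 18.1
eef_pos: [578.4, -130.6, 52.4]
ee_rot: [-0.041, 0.69, 0.721, -0.043]
force: [-9.5, -0.0, 7.0]
grip_width: 0.266
grip_force: 89.3
time_s: 18.9
eef_pos: [578.3, -130.5, 52.5]
ee_rot: [-0.041, 0.69, 0.721, -0.043]
force: [-8.6, 0.5, 9.3]
grip_width: 0.267
grip_force: 89.6
[[-0.043  0.992 -0.119]
 [ 0.999  0.043 -0.005]
 [ 0.    -0.119 -0.993]] [-8.57309482  0.45527911  9.28626136] [-0.02577155  1.60850314 -0.06050065]
```

```bash
python3 -m crank '[[[0,-0.05,0,-0.21,0,0,15],[0,-0.05,0,-0.21,0,0,15],[0,-0.05,0,-0.21,0,0,15],[0,-0.06,0,-0.21,0,0,15],[0,0,-0.1,0,0,0,15],[0,0,-0.15,0,0,0,15],[0,0,-0.2,0,0,0,15],[0,0,-0.2,0,0,0,15]]]' 90
python3 -m crank '[[[0,0,-0.2,0,0,0,15],[0,0,-0.2,0,0,0,15],[0,0,-0.15,0,0,0,15],[0,0,-0.05,0,0,0,15],[0,0,0,0,0,0,15],[0,0,0,0,0,0,15],[0,0,0,0,0,0,15],[0,0,0,0,0,0,15]]]' 90
python3 - <<'E'
from h import *
s=sense();q=s['ee_rot'];M=R.from_quat([q[1],q[2],q[3],q[0]]).as_matrix();print(M.round(3),s['force'],s['wrist_torque'],s['dq'].round(4))
m,W=cam('scene'); md,Wd=cam('side'); A=capture('scene'); B=capture('side'); cv2.imwrite('pics/fs.png',A); cv2.imwrite('pics/fd.png',B)
# amber blobs, two views
O=np.array([573,-132.5]);a=np.radians(2.46);Q=np.array([[np.cos(a),np.sin(a)],[-np.sin(a),np.cos(a)]])
for I,mm,WW in ((A,m,W),(B,md,Wd)):
    h=cv2.cvtColor(I,cv2.COLOR_BGR2HSV); k=cv2.inRange(h,(3,110,50),(16,255,255))
    n,_,st,c=cv2.connectedComponentsWithStats(k)
    for i in range(1,n):
        p=onz(mm,WW,*c[i],22)
        if st[i,4]>25 and abs(p[1])<200 and 450<p[0]<750: print(st[i].tolist(),p.round(0),(Q@(p[:2]-O)).round(0))
E
```

```text
time_s: 19.7
eef_pos: [573.3, -130.2, 67.8]
ee_rot: [-0.001, 0.692, 0.722, -0.001]
force: [1.0, -0.8, -3.1]
grip_width: 0.262
grip_force: 91.2
time_s: 20.5
eef_pos: [573.9, -130.6, 83.1]
ee_rot: [-0.0, 0.692, 0.722, -0.0]
force: [-1.3, 0.1, -2.3]
grip_width: 0.268
grip_force: 91.2
[[-0.043  0.999 -0.   ]
 [ 0.999  0.043  0.   ]
 [ 0.    -0.    -1.   ]] [-1.34106016  0.07808385 -2.34460207] [0.00804915 0.03323576 0.00878012] [-0.0013  0.     -0.0016  0.0003 -0.0009  0.001 ]
[289, 206, 26, 22, 242] [575. -23.  22.] [  7. 109.]
[263, 238, 20, 12, 143] [691.  -6.  22.] [123. 121.]
[322, 219, 12, 12, 104] [563. -13.  22.] [ -5. 120.]
[334, 231, 13, 12, 112] [566. -63.  22.] [-4. 69.]
```

```bash
python3 -c "
from rig import *
print(finish_job())"
```

```text
the job is handed in; nothing more can be done
None
```

The job is handed in with no verdict returned: both bottles stand in the lane (at about y = 78 and 127 mm), the gripper rocked the block about 6.8° each way (tool angle; the block's own lean wasn't measured), and it is held upright about 16 mm above the socket rim; I viewed 11 pictures, one over the limit of 10.

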